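# Sort caps, bottles and jar into their bench trays

## Task

Tidy up after sampling: put the two purple screw caps in the blue tray, the two small cream bottles from the middle of the bench in the yellow tray and the brown jar in the green tray, never two things in one bay. Everything must end up standing flat on its tray's floor, the bottles and jar upright and the caps lying as they lie now, and the glass beaker at the front of the white drying mat must be left standing where it is.

Things in the scene. Friction and masses are not known exactly. Their poses are not given: they have to be found in the camera images.
- cap_a_mid (a point): purple ribbed screw cap, round, 41 mm in diameter and 16 mm high, lying flat on the bench; handled as a solid disc and gripped across its rim with the fingertips close to the bench. This point is at its centre, half-way up; z is its axis, up as it stands. The two caps are alike and may swap bays
- cap_b_mid (a point): the second purple screw cap, the same as the first: 41 mm in diameter, 16 mm high, lying flat. This point is at its centre, half-way up; z is its axis, up as it stands. 
- short_bottle_mid (a point): the shorter cream plastic bottle with a cream ribbed screw cap, 100 mm high; round body 46 mm in diameter up to 70 mm, then a shoulder narrowing to the fixed cap, 27 mm in diameter from 80 mm up. Grip the body, best 45 to 65 mm up. This point is at its centre, half-way up; z is its axis, up as it stands. 
- tall_bottle_mid (a point): the taller cream plastic bottle with a cream ribbed screw cap, 108 mm high; round body 48 mm in diameter up to 74 mm, then a shoulder narrowing to the fixed cap, 29 mm in diameter from 86 mm up. Grip the body, best 50 to 68 mm up. The two bottles may take either bay. This point is at its centre, half-way up; z is its axis, up as it stands. 
- brown_jar_mid (a point): dark brown round jar with a maroon screw lid, 74 mm high; body 55 mm in diameter up to 56 mm, lid 56 mm in diameter from 56 to 74 mm. The lid is fixed on; grip the lid or the body. This point is at its centre, half-way up; z is its axis, up as it stands. 
- blue_tray: Blue plastic tray for caps, fixed to the bench, 164 mm long (its y) by 108 mm (its x), walls 22 mm high and 4 mm thick, with a thin rounded rim bead; floor 4 mm thick. A 4 mm wide, 18 mm high divider along its x axis at y = 0 makes two equal bays, each 100 mm (x) by 76 mm (y), centred at y = +40 and y = -40 mm of the tray's frame. Origin: centre of its underside, on the bench; z up
- yellow_tray: Yellow plastic tray for bottles, fixed to the bench, 164 mm long (its y) by 108 mm (its x), walls 22 mm high and 4 mm thick, with a thin rounded rim bead; floor 4 mm thick. A 4 mm wide, 18 mm high divider along its x axis at y = 0 makes two equal bays, each 100 mm (x) by 76 mm (y), centred at y = +40 and y = -40 mm of the tray's frame. Origin: centre of its underside, on the bench; z up
- green_tray: Green plastic tray for brown jars, fixed to the bench, 164 mm long (its y) by 108 mm (its x), walls 22 mm high and 4 mm thick, with a thin rounded rim bead; floor 4 mm thick. A 4 mm wide, 18 mm high divider along its x axis at y = 0 makes two equal bays, each 100 mm (x) by 76 mm (y), centred at y = +40 and y = -40 mm of the tray's frame. Origin: centre of its underside, on the bench; z up
- beaker_mid (a point): small clear glass beaker, 54 mm in diameter, 70 mm high, standing mouth up and loose near the front edge of the 3 mm thick white drying mat, behind the things to be sorted (none of which stand on that mat); to be left alone. This point is at its centre, half-way up; z is its axis, up as it stands. 
Not all that is in view belongs to the job. Leave any orange look-alike of the part that bears brown_jar_mid alone.

How it is judged:
By the outcome, as a careful person would: the job done as asked, in the order asked, and still so for the second after the job is handed in, with the robot touching nothing.
It also fails if it takes over 120 s, if anything falls off the work surface, if the arm or the gripper's body presses on something with over 40 N, if the wrist force passes 120 N, or if a joint passes its speed limit or range.

## Robot

A 6-joint arm with a two-finger parallel gripper is mounted at the origin on a cart in front of the work surface, level with it; the furniture and walls round the work are solid. World frame = base frame: x ahead of the robot, y to its left, z up, the work surface at z = 0. Lengths are in m, angles in rad, forces in N, time in s.
With the tool pointing down it reaches from about 0.3 to 0.775 m from the base axis. Payload 14.6 kg.
Tool frame: the origin (TCP) lies midway between the tips of the shut fingers; the grasp point (between the pads) lies 19 mm behind it (ctrl.grip_depth is the z of the grasp point in the tool frame, in m); z points along the fingers, y is the line along which they close (so a half turn about z gives the same grasp; the last joint's range is limited). The gripper opens to 94 mm and grips with 3 to 60 N. Pads are 16 mm wide; open, the fingers measure 119 mm over their backs; the gripper's body (75 mm by 177 mm) begins 78 mm behind the grasp point.
Start: joints at [1.072, 0.3, 1.521, -0, 1.321, -0.067], TCP at [0.23, 0.5, 0.205] pointing down, gripper open.
Joint ranges: [-3.03, 3.03], [-0.79, 2.21], [0.23, 2.52], [-1.04, 4.18], [0, 3.07], [-2.55, 2.55]. Speed limits (rad/s): [2.22, 2.22, 2.57, 3.14, 3.14, 3.14].

## Interface

Orientations are given as [roll, pitch, yaw] about the fixed x, y, z axes, in that order (R = Rz(yaw) Ry(pitch) Rx(roll)).
In Python, from station import ctrl gives the robot as it stands. The module is installed in compiled form; this text tells all that it offers.
- The arm moves only by the tool carry_out, never from a script. Its argument "commands" is a list of rows, each a list of 3 entries, a list of its own where there are three numbers: the closure, from 0 (fully open) to 1 (shut), then the shift along the tool's x, y, z in mm, then the turn, a rotation vector about the tool's x, y, z in rad. In form: [[gripper, [tx, ty, tz], [wx, wy, wz]], ...]. A call has 1 to 10 rows; each row shifts and turns the commanded pose from where the row before left it, along the tool's axes as they then stand; what a row does not reach is not made up. A row lasts 1/8 s, in which the tool goes at most 62.5 mm and 10.7 degrees, less where a joint would pass 70% of its speed; a pose out of reach is approached as far as the arm can. A call with a gripper value outside its range is refused whole. The fingers move at their own pace and stop on an object; "squeeze" is the grip in N (left out, the last holds). Time passes only in rows, so rows that do not move let the fingers close. It gives the time, the measured TCP pose, the force, the opening and the grip force at its end, in the units of the state.
- ctrl.get_obs(): the state, without advancing time (a new reading comes with each control period).
- ctrl.camera(name): name is "side" or "top"; returns a dict with "img" (384x512x3 uint8, blue, green, red), "camera_matrix" (3x3 intrinsics, pixels), "k1" (the pictures are not rectified: a ray, as slopes to the right and down, at radius r is drawn at 1 + k1 r^2 times it, then the intrinsics apply), "rvec" (rotation vector, rad) and "tvec" (3), from world to camera coordinates, as OpenCV has them. Camera axes: x right, y down, z forward; pixel columns grow to the right and rows downward; lengths in m; the calibration is good to about 2 mm. A picture is of the moment at which its call begins. There is no depth.
- ctrl.hand_in(): hands the job in; it is judged then, once.
Trained networks look in the newest picture that a camera, given by its name, has taken for a name from the list of things; names that differ only in an ending like _2 or _b are one class to them, and where a whole thing is asked for, a point or a joint stands for the part that bears it (a point fixed in the world has none). Each returns a list of dicts, best first, with "score" (0 to 1); they miss things now and then, are a little off and sometimes report something else, mostly with a low value. They report only what shows in the picture. A call takes as long as a camera call. They do not tell look-alikes from the thing itself.
- ctrl.outline_of(thing, camera): "region" (384x512 bool, what is visible of it).
- ctrl.place_of(thing, camera): "at" ([x, y, z] in m, in world coordinates, good to about 4 mm: a listed point, or the origin of a listed thing).
The state is a dict: "time_s": time; "qpos": joint angles; "joint_vel": joint speeds; "tau": joint torques, N m; "ee_pos": TCP position; "eef_rot": TCP orientation; "force": force on the tool from outside, world axes, zero at the start; "moment": the same for the moment, N m; "grip_width": finger opening in m; "grip_force": force on a finger pad.
Only numpy, scipy, OpenCV 4.12 (cv2) and the standard library are available. Lean on these libraries where they do the work, as an engineer would, in place of code of your own. Each camera call takes 0.05 s, during which the arm holds its last target. There are 200 camera calls.

## Working session

There is one attempt and no reset: what is moved stays moved. The work goes in short steps, Python scripts to look and compute and a tool call to move; the robot and the scene stay as the last step left them, time stands still between calls to the robot, and variables do not carry over. Pictures are saved under pics/ and viewed, at most 14 in all, crops included, and the job is handed in when it is done.

Besides the shell and the picture viewer there is one more tool, called after "Call:" as name(argument=value, ...), one argument or row to a line, values as JSON. carry_out: Moves the arm, as the interface text tells. Its arguments: {"type":"object","properties":{"commands":{"type":"array","items":{"type":"array"}},"squeeze":{"type":"number"}},"required":["commands"]}

```bash
mkdir -p pics; cat > h.py <<'E'
import numpy as np, cv2
from station import ctrl
names=["cap_a_mid","short_bottle_mid","tall_bottle_mid","brown_jar_mid","blue_tray","yellow_tray","green_tray","beaker_mid"]
def proj(c,p):
    R=cv2.Rodrigues(np.array(c["rvec"],float))[0]
    q=R@np.array(p,float)+np.array(c["tvec"],float).ravel(); s=q[:2]/q[2]
    s=s*(1+c["k1"]*(s@s)); K=np.array(c["camera_matrix"]); return K[:2,:2]@s+K[:2,2]
def ray(c,uv,z):
    K=np.array(c["camera_matrix"],float)
    d=(np.linalg.inv(K)@[uv[0],uv[1],1])[:2]; s=d.copy()
    for _ in range(20): s=d/(1+c["k1"]*(s@s))
    R=cv2.Rodrigues(np.array(c["rvec"],float))[0]; t=np.array(c["tvec"],float).ravel()
    o=-R.T@t; v=R.T@np.array([*s,1]); return o+v*(z-o[2])/v[2]
E
python3 - <<'E'
from h import *
for n in ("side","top"):
    c=ctrl.camera(n); cv2.imwrite(f"pics/{n}0.png",c["img"])
    R=cv2.Rodrigues(np.array(c["rvec"],float))[0]; print(n,(-R.T@np.array(c["tvec"]).ravel()).round(2),c["k1"])
    for t in names:
        for r in ctrl.place_of(t,n): print(n,t,round(r["score"],2),np.round(r["at"],3),proj(c,r["at"]).round())
o=ctrl.get_obs(); print(o,ctrl.grip_depth)
E
```

```text
side [ 0.3  -0.61  0.65] -0.11830491733779207
side cap_a_mid 0.71 [0.556 0.158 0.008] [235. 185.]
side short_bottle_mid 0.9 [0.442 0.022 0.051] [204. 218.]
side tall_bottle_mid 0.8 [0.464 0.14  0.053] [199. 182.]
side brown_jar_mid 0.85 [ 0.552 -0.021  0.038] [262. 223.]
side brown_jar_mid 0.68 [ 0.735 -0.042  0.04 ] [343. 208.]
side blue_tray 0.73 [ 0.66  -0.189 -0.001] [345. 280.]
side yellow_tray 0.92 [ 0.479  0.325 -0.002] [188. 157.]
side green_tray 0.88 [ 0.472 -0.206 -0.   ] [258. 317.]
side beaker_mid 0.97 [0.641 0.171 0.043] [266. 163.]
top [0.32 0.07 1.24] -0.019051597697239193
top cap_a_mid 0.7 [0.554 0.155 0.009] [226. 211.]
top short_bottle_mid 0.6 [0.437 0.02  0.05 ] [274. 248.]
top short_bottle_mid 0.29 [ 0.66  -0.189 -0.   ] [340. 174.]
top tall_bottle_mid 0.79 [0.463 0.15  0.05 ] [227. 240.]
top tall_bottle_mid 0.7 [0.653 0.005 0.007] [276. 177.]
top brown_jar_mid 0.68 [ 0.556 -0.02   0.039] [286. 207.]
top brown_jar_mid 0.62 [ 0.737 -0.04   0.035] [290. 147.]
top blue_tray 0.86 [ 0.659 -0.195 -0.   ] [342. 174.]
top yellow_tray 0.68 [0.476 0.325 0.001] [169. 239.]
t
[... 241 characters left out ...]
 0.325 -0.002] [169. 239.]
{'time_s': 0.9, 'qpos': array([ 1.07242023e+00,  2.99892715e-01,  1.52095178e+00, -7.41489178e-06,
        1.32068791e+00, -6.66091184e-02]), 'joint_vel': array([-0.0006627 ,  0.00101743, -0.00094634,  0.00185917,  0.00088364,
       -0.00193329]), 'tau': array([-1.96126428e-03, -5.31668365e+01, -3.52921343e+01,  7.08396896e-02,
        2.13363912e-02,  2.76822448e-05]), 'ee_pos': array([0.23017751, 0.49953318, 0.20547   ]), 'eef_rot': array([3.14153302e+00, 1.11779802e-05, 2.70982751e+00]), 'force': array([-0.16657093, -0.98392666, -0.19855974]), 'moment': array([-0.01144831,  0.01209814,  0.05509839]), 'grip_force': 0.0, 'grip_width': 0.09419624363588595} -0.0188
```

```bash
python3 - <<'E'
import cv2
a=cv2.imread("pics/top0.png"); cv2.imwrite("pics/top0c.png",cv2.resize(a[110:310,120:420],None,fx=2.66,fy=2.66,interpolation=2))
b=cv2.imread("pics/side0.png"); cv2.imwrite("pics/side0c.png",cv2.resize(b[110:350,130:430],None,fx=2.5,fy=2.5,interpolation=2))
E
```

```text
(no output)
```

View pics/top0c.png

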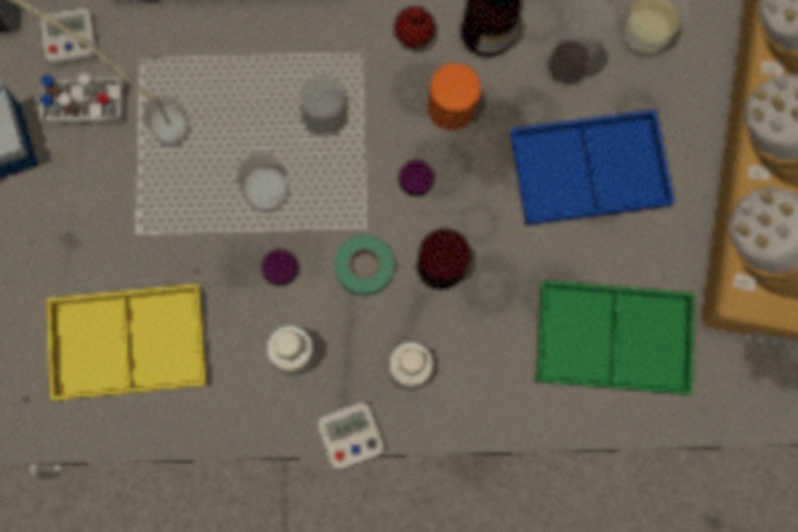

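View pics/side0c.png

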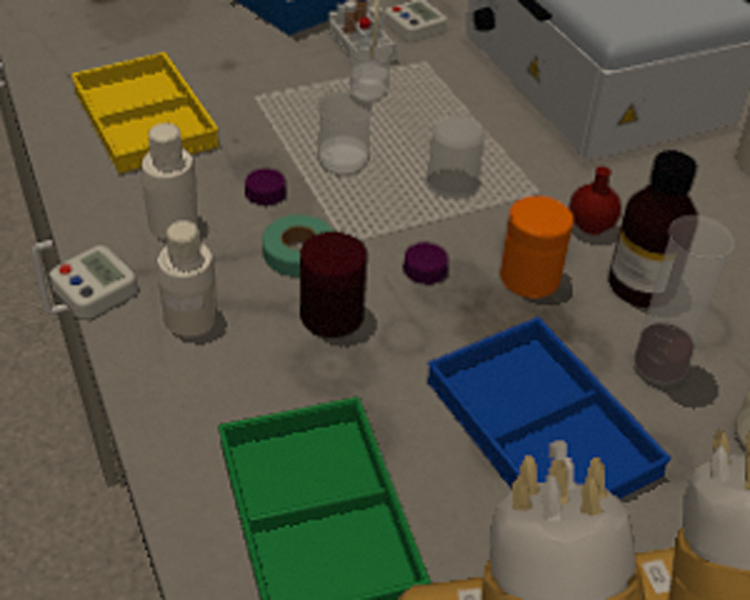

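```bash
python3 - <<'E'
from h import *
c=ctrl.camera("top"); s=ctrl.camera("side")
hsv=cv2.cvtColor(c["img"],cv2.COLOR_BGR2HSV)
rng={"blue":(100,125),"yellow":(20,32),"green":(60,80)}
for n,(lo,hi) in rng.items():
    m=cv2.inRange(hsv,(lo,110,50),(hi,255,255)); k,l,st,ce=cv2.connectedComponentsWithStats(m)
    u0=proj(c,{"blue":(.66,-.19,0),"yellow":(.477,.325,0),"green":(.468,-.205,0)}[n])
    i=1+np.argmax([a[4]-20*np.hypot(*(p-u0)) for a,p in zip(st[1:],ce[1:])])
    cn=cv2.findContours((l==i).astype(np.uint8),0,1)[0][0].reshape(-1,2).astype(float)
    w=np.array([ray(c,p,.021)[:2] for p in cn]).astype(np.float32)
    (cx,cy),(a,b),th=cv2.minAreaRect(w); print(n,round(cx,4),round(cy,4),round(a,3),round(b,3),round(th,1))
for nm,cam in (("top",c),("side",s)):
    h=cv2.cvtColor(cam["img"],cv2.COLOR_BGR2HSV); m=cv2.inRange(h,(140,90,25),(170,255,160))
    k,l,st,ce=cv2.connectedComponentsWithStats(m)
    for a,p in zip(st[1:],ce[1:]):
        if a[4]>40: print(nm,"purple",a,p.round(1),ray(cam,p,.01).round(4))
# glass in upper right of top: base, rim
f=lambda u,v:(120+u/2.66,110+v/2.66)
print("glass base",ray(c,f(568,62),.01),"bench edge",ray(c,f(430,450),0))
g=lambda u,v:(130+u/2.5,110+v/2.5)
b=ray(s,g(668,352),.01);print("side base",b)
for z in(.08,.1,.12,.14):print(z,proj(s,[b[0],b[1],z]),ray(s,g(701,240),z).round(3),ray(c,f(588,18),z).round(3))
print(g(701,240))
a=c["img"][110:150,300:380]; t=cv2.resize(a,None,fx=5,fy=5,interpolation=2)
b=cv2.resize(s["img"][180:260,230:310],None,fx=5,fy=5,interpolation=2)
cv2.imwrite("pics/crop1.png",np.hstack([b,cv2.copyMakeBorder(t,0,200,0,0,0)]))
E
```

```text
blue 0.6596 -0.1901 0.111 0.166 6.1
yellow 0.477 0.3252 0.113 0.17 4.2
green 0.4687 -0.2029 0.164 0.108 83.4
top purple [270 170  13  13 126] [276.1 176.3] [0.6548 0.0049 0.01  ]
top purple [219 204  13  13 132] [224.7 210. ] [0.5565 0.1593 0.01  ]
side purple [228 178  16  14 185] [235.6 184.2] [0.5563 0.1561 0.01  ]
side purple [292 207  17  17 225] [300.2 214.7] [0.655  0.0016 0.01  ]
glass base [ 0.78621378 -0.17547811  0.01      ] bench edge [ 0.35344002 -0.00053255  0.        ]
side base [ 0.79521223 -0.17132909  0.01      ]
0.08 [405.11386392 226.4925697 ] [ 0.844 -0.125  0.08 ] [ 0.81  -0.187  0.08 ]
0.1 [407.50774516 219.05352142] [ 0.825 -0.142  0.1  ] [ 0.802 -0.183  0.1  ]
0.12 [409.96363222 211.3789584 ] [ 0.806 -0.159  0.12 ] [ 0.793 -0.178  0.12 ]
0.14 [412.48313755 203.45967385] [ 0.787 -0.176  0.14 ] [ 0.785 -0.174  0.14 ]
(410.4, 206.0)
```

View pics/crop1.png

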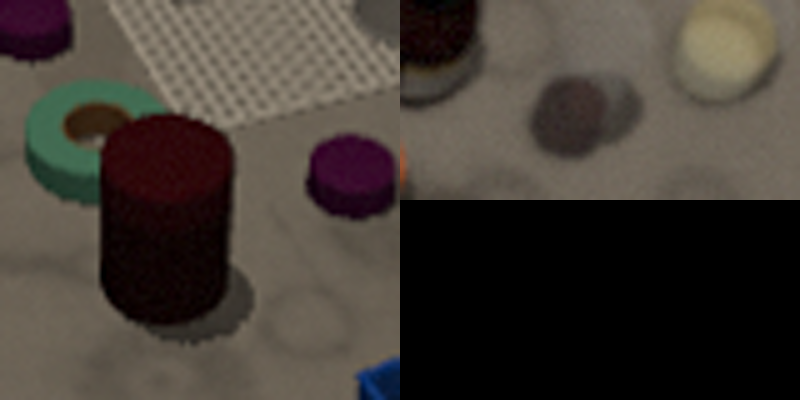

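Candidates: the jar is the dark one at side (262,223), not the orange one at (343,208) or the amber bottle at (390,200). The caps are at side (236,184) and (300,215); the brown blob at (397,251) isn't one. The crop confirms the maroon-lidded jar beside the green tape ring, with cap B to its right.

Call:
carry_out(
  commands=[
    [0.36, [0, 0, 0], [0, 0, -0.144]],
    [0.36, [0, 0, 0], [0, 0, -0.144]],
    [0.36, [0, 0, 0], [0, 0, -0.144]],
    [0.36, [-40, -42, 0], [0, 0, 0]],
    [0.36, [-40, -42, 0], [0, 0, 0]],
    [0.36, [-40, -42, 0], [0, 0, 0]],
    [0.36, [-40, -42, 0], [0, 0, 0]],
    [0.36, [-40, -42, 0], [0, 0, 0]],
    [0.36, [-40, -42, 0], [0, 0, 0]],
    [0.36, [-40, -42, 0], [0, 0, 0]],
  ],
  squeeze=15,
)

```text
time_s: 2.25
ee_pos: [0.5114, 0.204, 0.2056]
eef_rot: [3.141, 0.0, -3.141]
force: [0.2, 1.2, 0.6]
grip_width: 0.0599
grip_force: 0.0
```

Call:
carry_out(
  commands=[
    [0.36, [-23, -24, 0], [0, 0, 0]],
    [0.36, [-23, -24, 30], [0, 0, 0]],
    [0.36, [0, 0, 50], [0, 0, 0]],
    [0.36, [0, 0, 50], [0, 0, 0]],
    [0.36, [0, 0, 40], [0, 0, 0]],
    [0.36, [0, 0, 20], [0, 0, 0]],
    [0.36, [0, 0, 12], [0, 0, 0]],
    [0.8, [0, 0, 0], [0, 0, 0]],
    [0.8, [0, 0, 0], [0, 0, 0]],
    [0.8, [0, 0, 0], [0, 0, 0]],
  ],
)

```text
time_s: 3.5
ee_pos: [0.5568, 0.1577, 0.0045]
eef_rot: [3.141, 0.002, -3.141]
force: [-0.4, 0.4, 2.8]
grip_width: 0.039
grip_force: 15.1
```

Call:
carry_out(
  commands=[
    [0.8, [0, 0, 0], [0, 0, 0]],
    [0.8, [0, 0, 0], [0, 0, 0]],
  ],
)

```text
time_s: 3.75
ee_pos: [0.5568, 0.1577, 0.0044]
eef_rot: [3.141, 0.002, -3.141]
force: [-0.8, 0.0, 6.9]
grip_width: 0.0386
grip_force: 15.2
```

Call:
carry_out(
  commands=[
    [0.8, [0, 0, -30], [0, 0, 0]],
    [0.8, [0, 0, -45], [0, 0, 0]],
    [0.8, [0, 0, -45], [0, 0, 0.182]],
    [0.8, [0, 0, 0], [0, 0, 0.182]],
    [0.8, [0, 0, 0], [0, 0, 0.182]],
    [0.8, [0, 0, 0], [0, 0, 0.182]],
    [0.8, [0, 0, 0], [0, 0, 0.182]],
    [0.8, [0, 0, 0], [0, 0, 0.182]],
    [0.8, [0, 0, 0], [0, 0, 0.182]],
    [0.8, [0, 0, 0], [0, 0, 0.182]],
  ],
)

```text
time_s: 5.0
ee_pos: [0.5561, 0.1576, 0.1236]
eef_rot: [-3.142, 0.0, 1.68]
force: [-0.0, 0.4, -1.3]
grip_width: 0.0385
grip_force: 15.0
```

Call:
carry_out(
  commands=[
    [0.8, [-40, 7, 0], [0, 0, 0]],
    [0.8, [-40, 7, 0], [0, 0, 0]],
    [0.8, [-40, 7, 0], [0, 0, 0]],
    [0.8, [-40, 7, 0], [0, 0, 0]],
    [0.8, [-40, 7, 0], [0, 0, 0]],
    [0.8, [-40, 7, 0], [0, 0, 0]],
    [0.8, [-40, 8, 0], [0, 0, 0]],
    [0.8, [-36, 8, 0], [0, 0, 0]],
    [0.8, [0, 0, 0], [0, 0, 0]],
  ],
)

```text
time_s: 6.12
ee_pos: [0.6501, -0.1519, 0.123]
eef_rot: [-3.141, 0.0, 1.683]
force: [-0.3, 0.3, -0.8]
grip_width: 0.0387
grip_force: 15.0
```

```bash
python3 - <<'E'
from h import *
c=ctrl.camera("side"); o=ctrl.get_obs(); p=o["ee_pos"]; print(p,o["eef_rot"],o["grip_width"])
u=proj(c,p).astype(int); print(u)
cv2.imwrite("pics/s1.png",cv2.resize(c["img"][max(0,u[1]-70):u[1]+70,u[0]-80:u[0]+80],None,fx=4,fy=4,interpolation=2))
E
```

```text
[ 0.64991479 -0.15038601  0.12307352] [-3.14108647e+00 -2.72595187e-04  1.68433984e+00] 0.03873542493307795
[338 222]
```

View pics/s1.png

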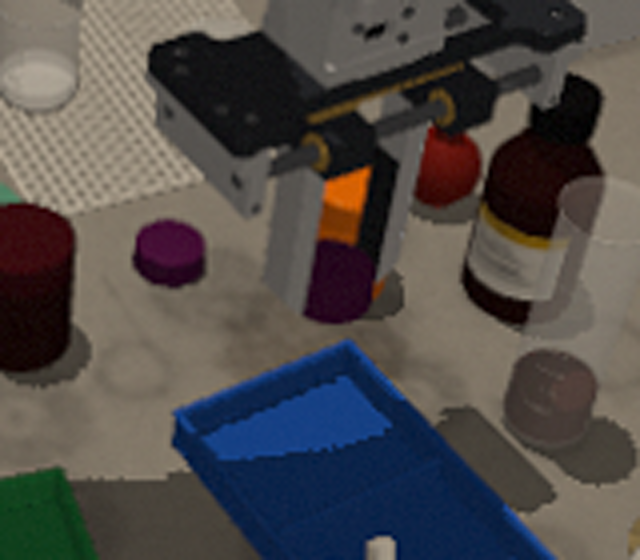

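```bash
python3 - <<'E'
from h import *
c=ctrl.camera("side"); t=ctrl.camera("top")
f=lambda i:cv2.resize(np.clip(i.astype(float)*1.8,0,255).astype(np.uint8),None,fx=10,fy=10,interpolation=2)
cv2.imwrite("pics/s2.png",np.hstack([f(c["img"][200:240,318:362]),f(c["img"][200:240,280:315])]))
E
```

```text
(no output)
```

View pics/s2.png

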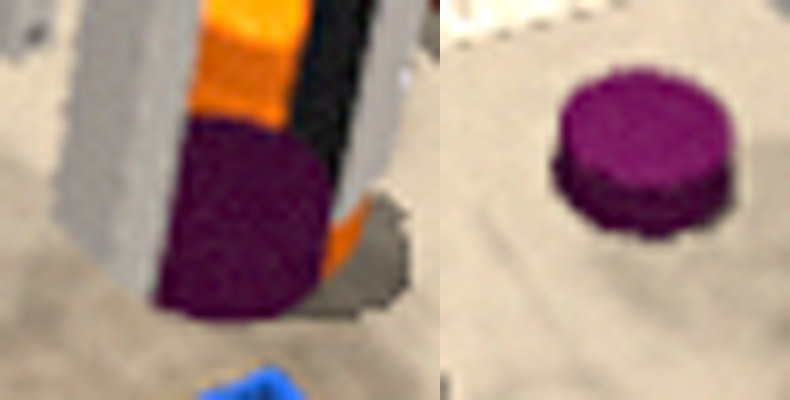

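```bash
python3 - <<'E'
from h import *
c=ctrl.camera("side"); o=ctrl.get_obs(); p=o["ee_pos"]
for tl in (-.5,-.25,0,.25,.5):
    a=np.linspace(0,6.28,60); pts=np.array([[.0205*np.cos(x),.0205*np.sin(x),z] for x in a for z in(-.008,.008)])
    yaw=o["eef_rot"][2]; ax=np.array([np.sin(yaw),-np.cos(yaw),0])*tl
    q=pts@cv2.Rodrigues(ax)[0].T+p+[0,0,.0036]
    uv=np.array([proj(c,x) for x in q]); print(tl,uv.min(0).round(1),uv.max(0).round(1))
m=cv2.inRange(cv2.cvtColor(c["img"],cv2.COLOR_BGR2HSV),(138,70,15),(172,255,160))[200:240,318:362]
v,u=np.nonzero(m);print(u.min()+318,v.min()+200,u.max()+318,v.max()+200)
E
```

```text
-0.5 [326.8 211.9] [350.8 228.5]
-0.25 [327.3 210.6] [350.3 229.9]
0 [327.  209.2] [350.8 231.2]
0.25 [326.7 208.2] [351.1 232. ]
0.5 [326.6 207.9] [351.1 232.2]
333 203 350 231
```

Call:
carry_out(
  commands=[
    [0.8, [0, 0, 40], [0, 0, 0]],
    [0.8, [0, 0, 40], [0, 0, 0]],
    [0.8, [0, 0, 20], [0, 0, 0]],
    [0.8, [0, 0, 9], [0, 0, 0]],
    [0.8, [0, 0, 5], [0, 0, 0]],
    [0.8, [0, 0, 0], [0, 0, 0]],
    [0.42, [0, 0, 0], [0, 0, 0]],
    [0.42, [0, 0, 0], [0, 0, 0]],
    [0.42, [0, 0, -15], [0, 0, 0]],
    [0.36, [0, 0, -45], [0, 0, 0]],
  ],
)

```text
time_s: 7.58
ee_pos: [0.6491, -0.1494, 0.0691]
eef_rot: [-3.138, -0.001, 1.686]
force: [-0.1, -0.0, -0.2]
grip_width: 0.0591
grip_force: 0.0
```

Call:
carry_out(
  commands=[
    [0.36, [38, 5, 0], [0, 0, 0]],
    [0.36, [38, 5, 0], [0, 0, 0]],
    [0.36, [38, 6, 0], [0, 0, 0]],
    [0.36, [37, 6, 0], [0, 0, 0]],
    [0.36, [0, 0, 30], [0, 0, 0]],
    [0.36, [0, 0, 24], [0, 0, 0]],
    [0.36, [0, 0, 11], [0, 0, 0]],
    [0.8, [0, 0, 0], [0, 0, 0]],
    [0.8, [0, 0, 0], [0, 0, 0]],
    [0.8, [0, 0, 0], [0, 0, 0]],
  ],
)

```text
time_s: 8.82
ee_pos: [0.6553, 0.0027, 0.0057]
eef_rot: [3.14, 0.0, 1.686]
force: [0.3, -1.1, 3.7]
grip_width: 0.0387
grip_force: 15.1
```

Call:
carry_out(
  commands=[
    [0.8, [0, 0, 0], [0, 0, 0]],
    [0.8, [0, 0, 0], [0, 0, 0]],
  ],
)

```text
time_s: 9.07
ee_pos: [0.6553, 0.0027, 0.0057]
eef_rot: [3.14, 0.0, 1.686]
force: [-1.1, 0.0, 7.0]
grip_width: 0.039
grip_force: 15.2
```

Call:
carry_out(
  commands=[
    [0.8, [0, 0, -30], [0, 0, 0]],
    [0.8, [0, 0, -45], [0, 0, 0]],
    [0.8, [-39, -4, 0], [0, 0, 0]],
    [0.8, [-39, -4, 0], [0, 0, 0]],
    [0.8, [-39, -4, 0], [0, 0, 0]],
    [0.8, [-39, -4, 0], [0, 0, 0]],
    [0.8, [-39, -4, 0], [0, 0, 0]],
    [0.8, [-36, -3, 0], [0, 0, 0]],
    [0.8, [0, 0, 30], [0, 0, 0]],
    [0.8, [0, 0, 20], [0, 0, 0]],
  ],
)

```text
time_s: 10.32
ee_pos: [0.6578, -0.2294, 0.0281]
eef_rot: [-3.141, -0.001, 1.685]
force: [0.4, 0.1, 0.1]
grip_width: 0.0385
grip_force: 15.0
```

Call:
carry_out(
  commands=[
    [0.8, [0, 0, 15], [0, 0, 0]],
    [0.8, [0, 0, 6], [0, 0, 0]],
    [0.8, [0, 0, 0], [0, 0, 0]],
    [0.42, [0, 0, 0], [0, 0, 0]],
    [0.42, [0, 0, 0], [0, 0, 0]],
    [0.42, [0, 0, -15], [0, 0, 0]],
    [0.3, [0, 0, -50], [0, 0, 0]],
    [0.0, [0, 0, -55], [0, 0, 0]],
    [0.0, [40, -8, 0], [0, 0, 0]],
    [0.0, [40, -8, 0], [0, 0, 0]],
  ],
)

```text
time_s: 11.58
ee_pos: [0.6331, -0.151, 0.1303]
eef_rot: [3.14, 0.001, 1.685]
force: [0.4, 0.7, -0.7]
grip_width: 0.0909
grip_force: 0.0
```

```bash
python3 - <<'E'
from h import *
c=ctrl.camera("side"); 
cv2.imwrite("pics/s3.png",cv2.resize(c["img"][130:330,180:420],None,fx=2.6,fy=2.6,interpolation=2))
for t in ("cap_a_mid","short_bottle_mid","tall_bottle_mid"):
    for r in ctrl.place_of(t,"side"): print(t,round(r["score"],2),np.round(r["at"],3))
p=ctrl.get_obs(); print(p["ee_pos"],p["eef_rot"])
E
```

```text
cap_a_mid 0.66 [ 0.662 -0.19  -0.   ]
cap_a_mid 0.62 [ 0.648 -0.148  0.01 ]
short_bottle_mid 0.64 [0.44  0.02  0.049]
tall_bottle_mid 0.59 [0.461 0.141 0.051]
[ 0.63354349 -0.15138508  0.12986543] [3.14016890e+00 7.32611374e-04 1.68666492e+00]
```

View pics/s3.png

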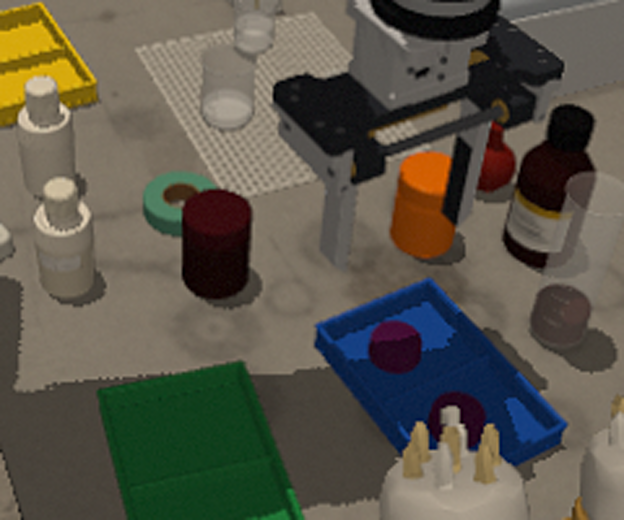

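Caps are at crop (395,347) and (457,418), each flat in its own bay. Next, the tall bottle.

Call:
carry_out(
  commands=[
    [0, [40, -17, 0], [0, 0, 0]],
    [0, [40, -17, 0], [0, 0, 0]],
    [0, [40, -17, 0], [0, 0, 0]],
    [0, [40, -17, 0], [0, 0, 0]],
    [0, [40, -17, 0], [0, 0, 0]],
    [0, [40, -17, 0], [0, 0, 0]],
    [0, [40, -17, 0], [0, 0, 0]],
    [0, [35, -17, 0], [0, 0, 0]],
    [0, [0, 0, 30], [0, 0, 0]],
    [0, [0, 0, 30], [0, 0, 0]],
  ],
)

```text
time_s: 13.02
ee_pos: [0.463, 0.1456, 0.0685]
eef_rot: [3.14, -0.0, 1.686]
force: [-0.5, 0.6, 0.2]
grip_width: 0.0936
grip_force: 0.0
```

Call:
carry_out(
  commands=[
    [0, [0, 0, 20], [0, 0, 0]],
    [0, [0, 0, 10], [0, 0, 0]],
    [0, [0, 0, 0], [0, 0, 0]],
    [0.8, [0, 0, 0], [0, 0, 0]],
    [0.8, [0, 0, 0], [0, 0, 0]],
    [0.8, [0, 0, 0], [0, 0, 0]],
    [0.8, [0, 0, 0], [0, 0, 0]],
    [0.8, [0, 0, 0], [0, 0, 0]],
  ],
)

```text
time_s: 14.02
ee_pos: [0.4619, 0.1457, 0.0385]
eef_rot: [-3.141, -0.0, 1.686]
force: [-1.8, 0.1, 1.6]
grip_width: 0.0474
grip_force: 0.9
```

Call:
carry_out(
  commands=[
    [0.8, [0, 0, 0], [0, 0, 0]],
    [0.8, [0, 0, 0], [0, 0, 0]],
    [0.8, [0, 0, -25], [0, 0, 0]],
    [0.8, [0, 0, -40], [0, 0, 0]],
    [0.8, [36, 6, 0], [0, 0, 0]],
    [0.8, [36, 6, 0], [0, 0, 0]],
    [0.8, [36, 6, 0], [0, 0, 0]],
    [0.8, [36, 6, 0], [0, 0, 0]],
    [0.8, [36, 6, 0], [0, 0, 0]],
    [0.8, [37, 6, 0], [0, 0, 0]],
  ],
)

```text
time_s: 15.28
ee_pos: [0.4727, 0.3665, 0.1032]
eef_rot: [-3.141, 0.0, 1.686]
force: [0.6, -0.4, -0.0]
grip_width: 0.0467
grip_force: 14.8
```

Call:
carry_out(
  commands=[
    [0.8, [0, 0, 0], [0, 0, 0]],
    [0.8, [0, 0, 25], [0, 0, 0]],
    [0.8, [0, 0, 20], [0, 0, 0]],
    [0.8, [0, 0, 10], [0, 0, 0]],
    [0.8, [0, 0, 3], [0, 0, 0]],
    [0.8, [0, 0, 0], [0, 0, 0]],
  ],
)

```text
time_s: 16.02
ee_pos: [0.4731, 0.3653, 0.0459]
eef_rot: [3.141, -0.0, 1.686]
force: [0.5, -1.1, -0.6]
grip_width: 0.0468
grip_force: 14.8
```

Call:
carry_out(
  commands=[
    [0.8, [0, 0, 2.5], [0, 0, 0]],
    [0.8, [0, 0, 0], [0, 0, 0]],
    [0.4, [0, 0, 0], [0, 0, 0]],
    [0.2, [0, 0, 0], [0, 0, 0]],
    [0, [0, 0, 0], [0, 0, 0]],
    [0, [0, 0, -20], [0, 0, 0]],
    [0, [0, 0, -40], [0, 0, 0]],
    [0, [0, 0, -40], [0, 0, 0]],
    [0, [0, 0, 0], [0, 0, 0]],
  ],
)

```text
time_s: 17.15
ee_pos: [0.4739, 0.3661, 0.1462]
eef_rot: [3.137, -0.003, 1.686]
force: [0.5, 0.8, 0.2]
grip_width: 0.0939
grip_force: 0.0
```

Call:
carry_out(
  commands=[
    [0, [-42, -9, 0], [0, 0, 0]],
    [0, [-42, -9, 0], [0, 0, 0]],
    [0, [-42, -9, 0], [0, 0, 0]],
    [0, [-42, -9, 0], [0, 0, 0]],
    [0, [-42, -9, 0], [0, 0, 0]],
    [0, [-42, -9, 0], [0, 0, 0]],
    [0, [-42, -9, 0], [0, 0, 0]],
    [0, [-44, -10, 0], [0, 0, 0]],
    [0, [0, 0, 30], [0, 0, 0]],
    [0, [0, 0, 30], [0, 0, 0]],
  ],
)

```text
time_s: 18.4
ee_pos: [0.4387, 0.0207, 0.0816]
eef_rot: [-3.141, -0.0, 1.685]
force: [-0.0, 0.6, -0.8]
grip_width: 0.094
grip_force: 0.0
```

Call:
carry_out(
  commands=[
    [0, [0, 0, 30], [0, 0, 0]],
    [0, [0, 0, 15], [0, 0, 0]],
    [0, [0, 0, 3], [0, 0, 0]],
    [0.8, [0, 0, 0], [0, 0, 0]],
    [0.8, [0, 0, 0], [0, 0, 0]],
    [0.8, [0, 0, 0], [0, 0, 0]],
    [0.8, [0, 0, 0], [0, 0, 0]],
    [0.8, [0, 0, 0], [0, 0, 0]],
    [0.8, [0, 0, 0], [0, 0, 0]],
    [0.8, [0, 0, 0], [0, 0, 0]],
  ],
)

```text
time_s: 19.65
ee_pos: [0.4393, 0.0212, 0.0351]
eef_rot: [3.141, 0.0, 1.686]
force: [1.0, 0.2, 1.7]
grip_width: 0.0459
grip_force: 15.0
```

Call:
carry_out(
  commands=[
    [0.8, [0, 0, -30], [0, 0, 0]],
    [0.8, [0, 0, -40], [0, 0, 0]],
    [0.8, [37, 10, 0], [0, 0, 0]],
    [0.8, [37, 10, 0], [0, 0, 0]],
    [0.8, [37, 10, 0], [0, 0, 0]],
    [0.8, [37, 10, 0], [0, 0, 0]],
    [0.8, [37, 10, 0], [0, 0, 0]],
    [0.8, [37, 10, 0], [0, 0, 0]],
    [0.8, [36, 10, 0], [0, 0, 0]],
    [0.8, [0, 0, 0], [0, 0, 0]],
  ],
)

```text
time_s: 20.9
ee_pos: [0.4786, 0.2872, 0.1043]
eef_rot: [-3.141, 0.0, 1.688]
force: [0.3, -0.3, -1.5]
grip_width: 0.0455
grip_force: 15.0
```

Call:
carry_out(
  commands=[
    [0.8, [0, 0, 25], [0, 0, 0]],
    [0.8, [0, 0, 25], [0, 0, 0]],
    [0.8, [0, 0, 12], [0, 0, 0]],
    [0.8, [0, 0, 3], [0, 0, 0]],
    [0.8, [0, 0, 0], [0, 0, 0]],
  ],
)

```text
time_s: 21.52
ee_pos: [0.4793, 0.2855, 0.0405]
eef_rot: [3.141, -0.0, 1.686]
force: [-0.2, -0.4, -0.8]
grip_width: 0.0455
grip_force: 15.0
```

Call:
carry_out(
  commands=[
    [0.8, [0, 0, 1], [0, 0, 0]],
    [0.8, [0, 0, 0], [0, 0, 0]],
    [0.4, [0, 0, 0], [0, 0, 0]],
    [0.2, [0, 0, 0], [0, 0, 0]],
    [0, [0, 0, 0], [0, 0, 0]],
    [0, [0, 0, -20], [0, 0, 0]],
    [0, [0, 0, -40], [0, 0, 0]],
    [0, [0, 0, -40], [0, 0, 0]],
    [0, [-40, 0, 0], [0, 0, 0]],
    [0, [-40, 0, 0], [0, 0, 0]],
  ],
)

```text
time_s: 22.78
ee_pos: [0.4883, 0.2053, 0.1394]
eef_rot: [3.141, -0.0, 1.687]
force: [0.8, -0.6, -0.2]
grip_width: 0.0941
grip_force: 0.0
```

```bash
python3 - <<'E'
from h import *
for n in ("side","top"):
    c=ctrl.camera(n)
    for t in ("short_bottle_mid","tall_bottle_mid","brown_jar_mid","beaker_mid"):
        for r in ctrl.place_of(t,n): print(n,t,round(r["score"],2),np.round(r["at"],3))
    if n=="side": cv2.imwrite("pics/s4.png",cv2.resize(c["img"][110:260,130:330],None,fx=3,fy=3,interpolation=2))
p=ctrl.get_obs(); print(p["ee_pos"],p["eef_rot"])
E
```

```text
side short_bottle_mid 0.68 [0.482 0.285 0.055]
side tall_bottle_mid 0.54 [0.472 0.365 0.061]
side tall_bottle_mid 0.33 [ 0.554 -0.019  0.04 ]
side brown_jar_mid 0.8 [ 0.555 -0.019  0.035]
side brown_jar_mid 0.75 [ 0.736 -0.041  0.037]
side beaker_mid 0.89 [0.644 0.168 0.042]
top tall_bottle_mid 0.74 [0.475 0.364 0.057]
top tall_bottle_mid 0.24 [ 0.649 -0.154  0.015]
top brown_jar_mid 0.56 [ 0.74  -0.037  0.036]
top brown_jar_mid 0.55 [ 0.558 -0.02   0.036]
top beaker_mid 0.75 [0.645 0.172 0.037]
top beaker_mid 0.51 [ 0.469 -0.204 -0.001]
[0.48807045 0.20674647 0.13882205] [-3.14141719e+00 -7.57724170e-06  1.68679058e+00]
```

View pics/s4.png

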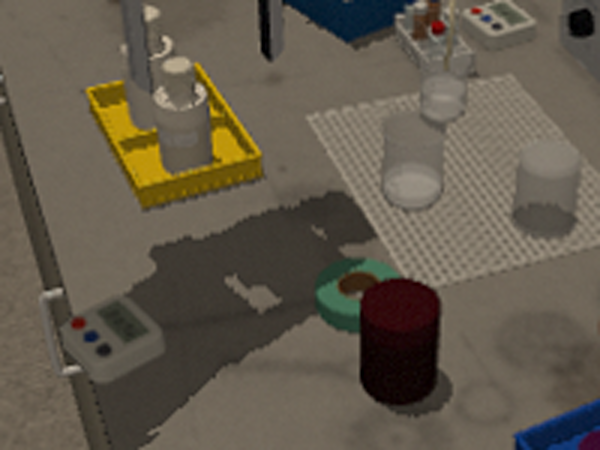

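Both bottles stand upright in their own bays, at crop (185,125) and (150,75), and the beaker at (412,160) hasn't moved. Now the jar.

Call:
carry_out(
  commands=[
    [0, [-39, 7, 0], [0, 0, 0]],
    [0, [-39, 7, 0], [0, 0, 0]],
    [0, [-39, 7, 0], [0, 0, 0]],
    [0, [-39, 7, 0], [0, 0, 0]],
    [0, [-39, 7, 0], [0, 0, 0]],
    [0, [-38, 6, 0], [0, 0, 0]],
    [0, [0, 0, 30], [0, 0, 0]],
    [0, [0, 0, 35], [0, 0, 0]],
    [0, [0, 0, 21], [0, 0, 0]],
    [0, [0, 0, 10], [0, 0, 0]],
  ],
)

```text
time_s: 24.52
ee_pos: [0.5554, -0.0203, 0.0418]
eef_rot: [-3.14, -0.0, 1.686]
force: [0.5, -0.5, 0.5]
grip_width: 0.0941
grip_force: 0.0
```

Call:
carry_out(
  commands=[
    [0, [0, 0, 0], [0, 0, 0]],
    [0.8, [0, 0, 0], [0, 0, 0]],
    [0.8, [0, 0, 0], [0, 0, 0]],
    [0.8, [0, 0, 0], [0, 0, 0]],
    [0.8, [0, 0, 0], [0, 0, 0]],
    [0.8, [0, 0, 0], [0, 0, 0]],
    [0.8, [0, 0, 0], [0, 0, 0]],
    [0.8, [0, 0, 0], [0, 0, 0]],
  ],
  squeeze=20,
)

```text
time_s: 25.52
ee_pos: [0.5558, -0.0207, 0.0431]
eef_rot: [3.141, 0.0, 1.686]
force: [-0.5, -0.5, 1.7]
grip_width: 0.0551
grip_force: 20.0
```

Call:
carry_out(
  commands=[
    [0.8, [0, 0, -25], [0, 0, 0]],
    [0.8, [0, 0, -35], [0, 0, 0]],
    [0.8, [-33, -25, 0], [0, 0, 0]],
    [0.8, [-33, -25, 0], [0, 0, 0]],
    [0.8, [-33, -25, 0], [0, 0, 0]],
    [0.8, [-33, -24, 0], [0, 0, 0]],
    [0.8, [0, 0, 0], [0, 0, 0]],
    [0.8, [0, 0, 30], [0, 0, 0]],
    [0.8, [0, 0, 18], [0, 0, 0]],
    [0.8, [0, 0, 6], [0, 0, 0]],
  ],
)

```text
time_s: 26.78
ee_pos: [0.4723, -0.1624, 0.0479]
eef_rot: [-3.14, -0.001, 1.686]
force: [0.6, 0.8, -1.6]
grip_width: 0.0553
grip_force: 20.0
```

Call:
carry_out(
  commands=[
    [0.8, [0, 0, 1], [0, 0, 0]],
    [0.8, [0, 0, 0], [0, 0, 0]],
  ],
)

```text
time_s: 27.02
ee_pos: [0.4729, -0.1631, 0.0486]
eef_rot: [3.141, 0.0, 1.686]
force: [-0.2, -0.2, -1.4]
grip_width: 0.0548
grip_force: 20.0
```

Call:
carry_out(
  commands=[
    [0.8, [0, 0, 1], [0, 0, 0]],
    [0.8, [0, 0, 0], [0, 0, 0]],
    [0.3, [0, 0, 0], [0, 0, 0]],
    [0.15, [0, 0, 0], [0, 0, 0]],
    [0, [0, 0, 0], [0, 0, 0]],
    [0, [0, 0, -20], [0, 0, 0]],
    [0, [0, 0, -45], [0, 0, 0]],
    [0, [0, 0, -60], [0, 0, 0]],
    [0, [50, 0, 0], [0, 0, 0]],
    [0, [50, 0, 0], [0, 0, 0]],
  ],
)

```text
time_s: 28.28
ee_pos: [0.4609, -0.0629, 0.1725]
eef_rot: [3.14, 0.0, 1.684]
force: [-0.9, -0.9, 0.6]
grip_width: 0.0937
grip_force: 0.0
```

```bash
python3 - <<'E'
from h import *
c=ctrl.camera("side"); 
for t in ("brown_jar_mid","beaker_mid"):
    for r in ctrl.place_of(t,"side"): print(t,round(r["score"],2),np.round(r["at"],3))
cv2.imwrite("pics/s5.png",cv2.resize(c["img"][110:370,130:430],None,fx=2.3,fy=2.3,interpolation=2))
print(ctrl.get_obs()["ee_pos"])
E
```

```text
brown_jar_mid 0.57 [ 0.472 -0.163  0.039]
brown_jar_mid 0.21 [ 0.66  -0.187  0.002]
beaker_mid 0.93 [0.644 0.169 0.04 ]
[ 0.46091349 -0.06239725  0.17225757]
```

View pics/s5.png

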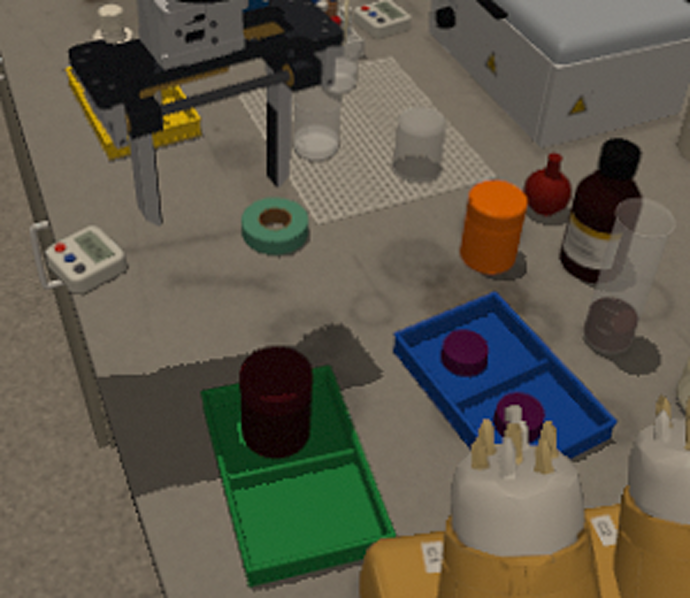

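The jar (275,400) stands in the green bay, the caps (465,352) and (520,415) are in the blue tray, and the beaker is where it was. Handing in.

```bash
python3 -c "
from station import ctrl; print(ctrl.hand_in())"
```

```text
the job is handed in; nothing more can be done
None
```

I put both caps in the blue tray, both bottles in the yellow tray and the brown jar in the green tray, one per bay and all standing as asked; the beaker was not touched, and I handed the job in at about 28 s.

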